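Roll a tube sleeve up the gutter and close the keeper behind it

TASK

With closed fingers, push the steel tube sleeve up the sloping blue gutter, over the hump at the top, until it rests by itself in the yellow hollow against the end stop and does not roll back. Then push the red keeper arm fully across the gutter behind it, and move away. Do not grasp or lift the sleeve, and leave the parts around the gutter where they are.

Things in the scene. Friction and masses are not known exactly. Their poses are not given: they have to be found in the camera images.
- rack: Gutter rack fixed to the bench: blue channel on a dark base 300 mm long, 100 mm wide. Origin: on the bench under its middle; x points uphill along the gutter, y across it towards the keeper's post, z up. 'Rack x, y, height' in the other entries are mm in this frame. The channel is 66 mm wide inside (y -33 to 33), side walls 6 mm thick. Uphill is roughly to the robot's left.
- ramp: Sloping floor of the gutter, fixed to the rack, rising at 8 degrees from the low lip to the hump. Origin: middle of its low end (rack x=-150, height 20); x points up along the slope, y across, z square to the floor. Side walls stand 12 mm above it. A sleeve lying on it has its centre 25 mm above it.
- low_lip (a point): Middle of the top of the lip that closes the gutter's low end (rack x=-153, height 30). The lip is 6 mm thick.
- hump (a point): Middle of the hump, the crest of the floor (rack x=90, height 54). Beyond it the yellow hollow falls at 12 degrees to height 43 at the upright yellow end stop, whose face is at rack x=140 and whose top is at height 92. The side walls beside the hollow reach height 66.
- home (a point): Where the centre of the sleeve is when it rests in the hollow against the end stop (rack x=115, y=0, height 74). The sleeve's downhill side is then at rack x=90.
- sleeve: Smooth oily steel tube sleeve (friction about 0.25), black end caps, 50 mm diameter, 60 mm long, 150 to 310 g, lying across the gutter. Origin: its centre; y is its axis, the others turn as it rolls. It starts leaning on the low lip, centre at rack x=-132, height 48; its downhill side overhangs the lip, its upper half clears the side walls. Let go short of the hump, it rolls back.
- keeper (a joint): Angle of the red keeper arm about its upright pivot, rad. 0: it points straight downhill beside the gutter's +y wall; negative (to -0.7): swung outward, away from the gutter; positive: in over the gutter; 1.57: fully across, square to the gutter, at a hard end. Starts between -0.6 and -0.1; stays where left (light friction, about 0.7 N at 60 mm from the pivot).
- keeper_pivot (a point): Point on the keeper's pivot axis at the arm's mid-height (rack x=75, y=57, height 82), on a post 16 mm across. The arm runs 90 mm out from here, 10 mm thick, 20 mm tall (heights 72 to 92), and so passes 6 mm above the side walls; its hub is 22 mm across, top at height 97.
- keeper_tip (a point): Middle of the free end of the red keeper arm, 90 mm from the pivot, at mid-height of the arm.
- spare_sleeve: Bystander: a second sleeve, 50 mm across and 60 mm tall, standing on end on the bench on the far side of the gutter. Origin: centre of its underside.
- indicator: Bystander: round orange indicator lamp, 60 mm across and 38 mm tall, on the bench on the far side of the gutter. Origin: centre of its underside.
- bolt_cup: Bystander: green cup, 60 mm across and 50 mm tall, on the bench on the far side of the gutter. Origin: centre of its underside.
- wrench: Bystander: wrench, 160 mm long, flat on the bench on the robot's side of the gutter near its low end. Origin: centre of its underside.
Things that resemble listed ones, but are neither listed nor needed, are in the scene too. Leave any brown, pink or purple look-alike of the sleeve alone.

How it is judged (in metres and radians):
On the way, in this order (a step that is already met when the one before it is completed fails the run):
1. the sleeve rests by itself in the hollow against the end stop, untouched, the keeper not yet over the gutter (x of sleeve in the frame of rack between 0.108 and 0.122 m and z of sleeve in the frame of rack between 0.068 and 0.079 m and angle between the y axis of sleeve and the y axis of rack, either way round below 0.15 rad and linear speed of sleeve below 0.02 m/s and value of joint keeper below 0.3 rad and contact force between sleeve and the arm below 0.2 N and contact force between sleeve and the fingers below 0.2 N), for 0.3 s.
2. the keeper arm is fully across the gutter behind the sleeve (x of sleeve in the frame of rack between 0.108 and 0.122 m and value of joint keeper above 1.45 rad), for 0.2 s.
At the end, for the whole second after the job is handed in: The sleeve is at rest in the hollow against the end stop (centre within 7 mm of its home along the gutter and 6 mm in height, lying across within 0.15 rad), the keeper is within 0.12 rad of fully across, and every bystander is within 20 mm of where it was (all of step 2 and z of sleeve in the frame of rack between 0.068 and 0.079 m and angle between the y axis of sleeve and the y axis of rack, either way round below 0.15 rad and linear speed of sleeve below 0.02 m/s and velocity of joint keeper below 0.05 rad/s and distance of each of spare_sleeve, indicator, bolt_cup, wrench from where it was at the start of the episode below 0.02 m); the robot touches nothing.
It fails at once if the sleeve is lifted off the gutter (more than 12 mm above the floor it rolls on) (z of sleeve in the frame of ramp above 0.037 m or (x of sleeve in the frame of rack above 0.107 m and z of sleeve in the frame of rack above 0.088 m)).
It fails at once if the sleeve leaves the gutter (x of sleeve in the frame of rack below -0.145 m or z of sleeve in the frame of rack below 0.035 m).
It fails at once if the keeper is swung over the gutter before the sleeve is home (value of joint keeper above 0.5 rad and x of sleeve in the frame of rack below 0.1 m).
It fails at once if a part beside the gutter is moved more than 20 mm (distance of any of spare_sleeve, indicator, bolt_cup, wrench from where it was at the start of the episode above 0.02 m).
It also fails if it takes over 58 s, if anything falls off the work surface, if the arm or the gripper's body presses on something with over 40 N, if the wrist force passes 120 N, or if a joint passes its speed limit or range.

ROBOT

A 6-joint arm with a two-finger parallel gripper is mounted at the origin on the work surface. World frame = base frame: x ahead of the robot, y to its left, z up, the work surface at z = 0. Lengths are in mm, angles in rad, forces in N, time in s.
With the tool pointing down it reaches from about 275 to 975 mm from the base axis. Payload 8.4 kg.
Tool frame: the origin (TCP) lies midway between the tips of the shut fingers; the grasp point (between the pads) lies behind it (grasp_offset is the z of the grasp point in the tool frame, in mm); z points along the fingers, y is the direction in which the jaws open and shut (so a half turn about z gives the same grasp; the last joint's range is limited). The gripper opens to 92 mm and grips with 3 to 60 N. Pads are 20 mm wide; open, the fingers measure 128 mm over their backs; the gripper's body (75 mm by 189 mm) begins 69 mm behind the grasp point.
Start: joints at [-1.182, 0.353, 1.633, -0, 1.155, -0.002], TCP at [238.079, -577.881, 214.583] pointing down, gripper open.
Joint ranges: [-2.63, 2.63], [-0.92, 2.1], [0.06, 2.66], [-1.3, 4.44], [0, 2.69], [-3.02, 3.02]. Speed limits (rad/s): [2.22, 2.22, 2.79, 3.14, 3.14, 3.14].

INTERFACE

Orientations are given as a unit quaternion [w, x, y, z].
In Python, from workcell import observe, snapshot, get_calibration, close_job, grasp_offset gives the robot as it stands. The module is installed in compiled form; this text tells all that it offers.
- The arm moves only by the tool move_arm, never from a script. Its argument "commands" is a list of rows, each an object of numbers: "claw": the gripper's target within -1 to 1 (fully open at 1, half-way at 0, shut at -1); "x", "y", "z": the shift along the tool's x, y, z in m; "ax", "ay", "az": the turn, a rotation vector about the tool's x, y, z in degrees. A call has 1 to 12 rows; each row shifts and turns the commanded pose from where the row before left it, along the tool's axes as they then stand; what a row does not reach is not made up. A row lasts 1/12 s, in which the tool goes at most 41.7 mm and 7.16 degrees, less where a joint would pass 70% of its speed; a pose out of reach is approached as far as the arm can. A call with a gripper value outside its range is refused whole. The fingers move at their own pace and stop on an object; "newtons" is the grip in N (left out, the last holds). Time passes only in rows, so rows that do not move let the fingers close. It gives the time, the measured TCP pose, the force and the opening at its end, in the units of the state.
- observe(): the state, without advancing time (a new reading comes with each control period).
- snapshot(name): name is "scene" or "top" or "wrist"; returns the picture (480x640x3 uint8, red, green, blue); there is no depth.
- get_calibration(name): a dict with "K" (3x3 intrinsics, pixels), "extrinsics" (4x4, takes a point from camera to world coordinates). Camera axes: x right, y down, z forward; pixel columns grow to the right and rows downward; lengths in mm; the calibration is good to about 2 mm. The wrist camera is an equidistant fisheye: a pixel r from the principal point sees the ray r / f radians off the axis. A picture is of the moment at which its call begins: read the wrist's pose just before it. get_calibration takes no time and is no camera call; for the wrist camera it gives the pose at the moment of the call.
- close_job(): hands the job in, once; it reports no verdict.
The state is a dict: "t": time; "q": joint angles; "qvel": joint speeds; "tau": joint torques, N m; "ee_pos": TCP position; "ee_rot": TCP orientation; "force": force on the tool from outside, world axes, zero at the start; "torque": the same for the moment, N m; "grip_width": opening from 0.0 (shut) to 1.0 (fully open).
Only numpy, scipy, OpenCV 4.12 (cv2) and the standard library are available. Lean on these libraries where they do the work, as an engineer would, in place of code of your own. Each camera call takes 0.05 s, during which the arm holds its last target.

## Working session

There is one attempt and no reset: what is moved stays moved. The work goes in short steps, Python scripts to look and compute and a tool call to move; the robot and the scene stay as the last step left them, time stands still between calls to the robot, and variables do not carry over. Pictures are saved under pics/ and viewed, and the job is handed in when it is done.

Besides the shell and the picture viewer there is one more tool, called after "Emit:" as name([rows], argument=value, ...), one row to a line, values as JSON. move_arm: Moves the arm, as the interface text tells. Its arguments: {"type":"object","properties":{"commands":{"type":"array","items":{"type":"object","properties":{"claw":{"type":"number"},"x":{"type":"number"},"y":{"type":"number"},"z":{"type":"number"},"ax":{"type":"number"},"ay":{"type":"number"},"az":{"type":"number"}}}},"newtons":{"type":"number"}},"required":["commands"]}

```bash
mkdir -p pics; python3 - <<'E'
from workcell import *
import cv2
s=observe();print(s);print(grasp_offset)
for n in("scene","top"):
    im=snapshot(n);cv2.imwrite(f"pics/{n}0.png",im[:,:,::-1]);c=get_calibration(n);print(n,c)
E
```

```text
{'t': 0.0, 'q': array([-1.18239125e+00,  3.53647223e-01,  1.63410259e+00,  1.73895332e-05,
        1.15522305e+00, -2.43964747e-03]), 'qvel': array([-0.00034418,  0.00144546, -0.00012327,  0.00107107,  0.00048423,
       -0.00098341]), 'tau': array([-1.42182180e-03, -5.93850589e+01, -3.34215188e+01,  6.96095475e-02,
        2.35989899e-02, -1.56874767e-04]), 'ee_pos': array([ 237.90344938, -577.42261242,  213.8777786 ]), 'ee_rot': array([-6.78819284e-04,  9.80966192e-01,  1.94177378e-01, -1.24548535e-04]), 'force': array([-0.52739527, -0.45998901, -0.03731858]), 'torque': array([-0.02072825,  0.0157008 ,  0.02766576]), 'grip_width': 0.9959724249308022}
-18.700000000000003
scene {'K': array([[509.44754094,   0.        , 318.56086358],
       [  0.        , 509.44754094, 240.98435848],
       [  0.        ,   0.        ,   1.        ]]), 'extrinsics': array([[-2.88575006e-01,  6.16909953e-01, -7.32220305e-01,
         1.18635470e+03],
       [ 9.57435256e-01,  1.80742259e-01, -2.25055472e-01,
         1.48397003e+02],
       [-6.49580900e-03, -7.65998920e-01, -6.42809038e-01,
         6.19884467e+02],
       [ 0.00000000e+00,  0.00000000e+00,  0.00000000e+00,
         1.00000000e+00]])}
top {'K': array([[497.86201425,   0.        , 310.67146344],
       [  0.        , 497.86201425, 238.86828003],
       [  0.        ,   0.        ,   1.        ]]), 'extrinsics': array([[-1.61253527e-02, -9.75263008e-01,  2.20458700e-01,
         3.64476966e+02],
       [-9.99869293e-01,  1.59865369e-02, -2.41390787e-03,
        -3.99431320e+01],
       [-1.17017609e-03, -2.20468810e-01, -9.75393323e-01,
         1.02620836e+03],
       [ 0.00000000e+00,  0.00000000e+00,  0.00000000e+00,
         1.00000000e+00]])}
```

View pics/scene0.png

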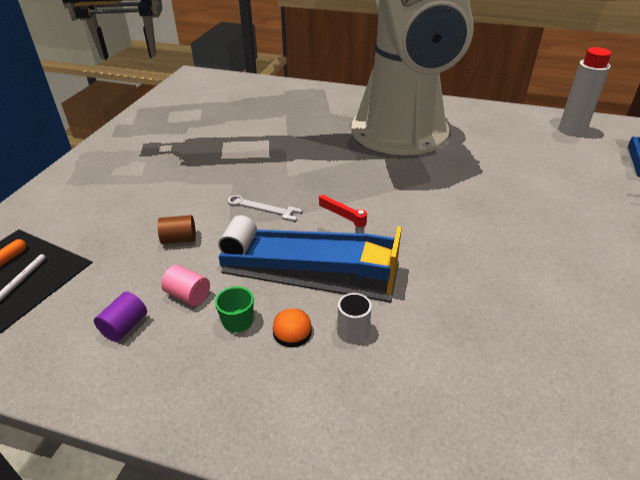

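View pics/top0.png

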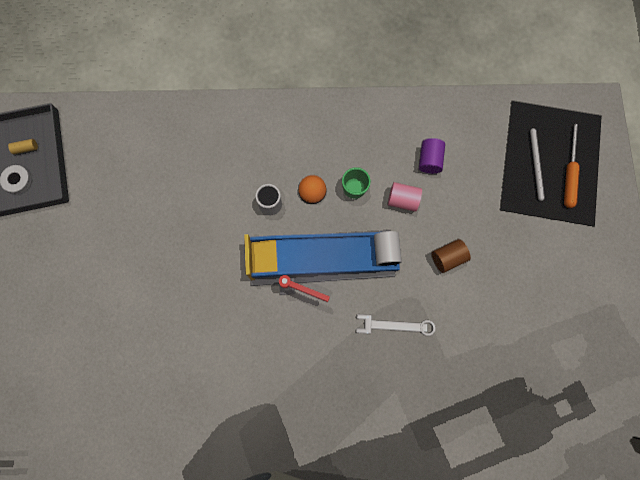

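```bash
python3 - <<'E'
import cv2
im=cv2.imread("pics/top0.png")
cv2.imwrite("pics/top0c.png",cv2.resize(im[220:312,235:410],None,fx=4.5,fy=4.5,interpolation=cv2.INTER_CUBIC))
im=cv2.imread("pics/scene0.png")
cv2.imwrite("pics/scene0c.png",cv2.resize(im[180:305,210:415],None,fx=3.9,fy=3.9,interpolation=cv2.INTER_CUBIC))
E
```

```text
(no output)
```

View pics/top0c.png

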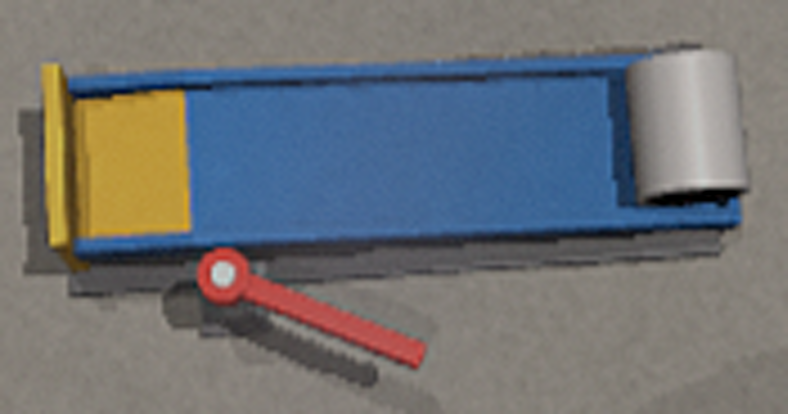

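View pics/scene0c.png

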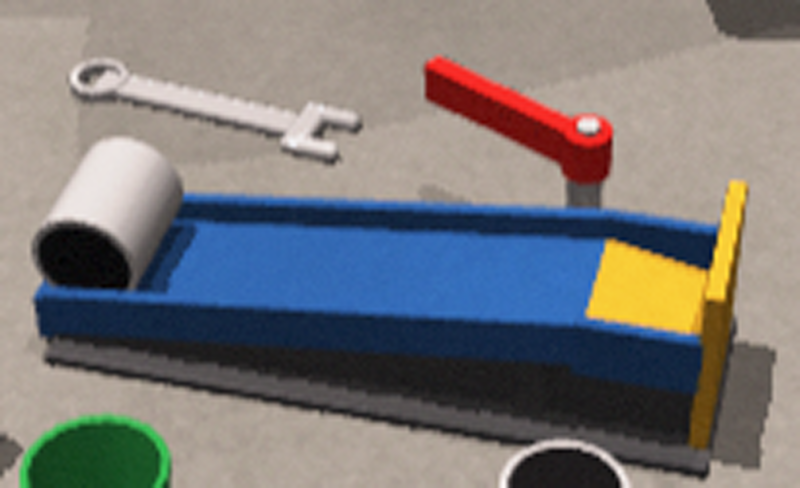

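```bash
cat > h.py <<'E'
import numpy as np
from workcell import *
from scipy.optimize import least_squares
def proj(c,P):
    E=np.array(c["extrinsics"]);p=E[:3,:3].T@(np.array(P)-E[:3,3]);q=c["K"]@p;return q[:2]/q[2]
def ray(c,uv,z):
    E=np.array(c["extrinsics"]);d=E[:3,:3]@np.linalg.solve(c["K"],[uv[0],uv[1],1]);o=E[:3,3];return o+d*(z-o[2])/d[2]
def rack(p,P):
    c,s=np.cos(p[2]),np.sin(p[2]);return np.array([p[0]+c*P[0]-s*P[1],p[1]+s*P[0]+c*P[1],P[2]])
E
python3 - <<'E'
from h import *
T=lambda u,v:(u/4.5+235-.4,v/4.5+220-.4)
S=lambda u,v:(u/3.9+210-.4,v/3.9+180-.4)
ct,cs=get_calibration("top"),get_calibration("scene")
obs=[(ct,T(223,273),(75,57,97)),(ct,T(185,91),(90,-33,54)),(ct,T(190,233),(90,33,66)),(ct,T(65.5,155),(140,0,92)),(ct,T(740,207),(-156,39,31)),
(cs,S(588,125),(75,57,97)),(cs,S(606,240),(90,33,54)),(cs,S(586,317),(90,-33,66)),(cs,S(37,287),(-156,-39,31))]
f=lambda p:np.concatenate([proj(c,rack(p,P))-uv for c,uv,P in obs])
r=least_squares(f,[570,-40,1.57],loss='soft_l1',x_scale=[10,10,.1]);print(r.x);print(f(r.x).reshape(-1,2).round(1))
p=r.x
tip=ray(ct,T(420,350),92)
pv=rack(p,(75,57,97));d=tip-pv;a=np.arctan2(d[1],d[0]);print("tip",tip,np.hypot(*d[:2]))
print("keeper ang",(a-(p[2]+np.pi)+np.pi)%(2*np.pi)-np.pi)
for P in[(-132,0,48),(115,0,74),(75,57,97),(-150,0,20)]:print(P,rack(p,P).round(1))
for n,uv,z in[("spare",(268,196),60),("ind",(312,189),20),("cup",(356,182),50),("wrench",(396,326),5)]:
    w=ray(ct,uv,z);c,s=np.cos(p[2]),np.sin(p[2]);e=w-[p[0],p[1],0];print(n,w.round(),(c*e[0]+s*e[1]).round(),(-s*e[0]+c*e[1]).round())
E
```

```text
[556.42482466 -61.53657974   1.63062626]
[[-0.6  0.3]
 [-1.3 -0.3]
 [-0.8 -0.2]
 [-1.3 -0.1]
 [-0.3  2. ]
 [-0.8 -0.4]
 [-0.3 -0.6]
 [-1.5 -0.5]
 [-1.8  3.1]]
tip [462.70330614 -72.78557348  92.        ] 88.80414655859043
keeper ang -0.4325608999665782
(-132, 0, 48) [ 564.3 -193.3   48. ]
(115, 0, 74) [549.5  53.3  74. ]
(75, 57, 97) [495.    9.9  97. ]
(-150, 0, 20) [ 565.4 -211.3   20. ]
spare [673.  43.  60.] 97.0 -123.0
ind [700. -47.  20.] 6.0 -144.0
cup [ 704. -138.   50.] -85.0 -143.0
wrench [ 412. -212.    5.] -142.0 153.0
```

```bash
cat >> h.py <<'E'
from scipy.spatial.transform import Rotation as Ro
p=[556.4,-61.5,1.6306]
def st():
    s=observe();R=Ro.from_quat(np.roll(s["ee_rot"],-1)).as_matrix();Rr=Ro.from_euler('z',p[2]).as_matrix()
    pos=Rr.T@(s["ee_pos"]-[p[0],p[1],0]);Rt=Rr.T@R
    want=np.diag([1,-1,-1.])
    print("t",round(s["t"],2),"rack tcp",pos.round(1),"F rack",(Rr.T@s["force"]).round(1),"w",round(s["grip_width"],3))
    print("turn needed (tool rotvec deg)",np.degrees(Ro.from_matrix(Rt.T@want).as_rotvec()).round(2))
    return s,pos
E
python3 -c "
from h import *
st()"
```

```text
t 0.1 rack tcp [-496.   348.8  214. ] F rack [-0.3  0.2 -0. ] w 1.002
turn needed (tool rotvec deg) [-6.000e-02 -4.000e-02 -7.104e+01]
```

Emit:
move_arm([
  {"claw":-1,"az":-7.1},
  {"claw":-1,"az":-7.1},
  {"claw":-1,"az":-7.1},
  {"claw":-1,"az":-7.1},
  {"claw":-1,"az":-7.1},
  {"claw":-1,"az":-7.1},
  {"claw":-1,"az":-7.1},
  {"claw":-1,"az":-7.1},
  {"claw":-1,"az":-7.1},
  {"claw":-1,"az":-7.1},
  {"claw":-1},
])

```text
invalid input
```

```bash
python3 -c "
from h import *
st()"
```

```text
t 0.1 rack tcp [-496.   348.8  214. ] F rack [-0.3  0.2 -0. ] w 1.002
turn needed (tool rotvec deg) [-6.000e-02 -4.000e-02 -7.104e+01]
```

Emit:
move_arm([
  {"claw":-1,"x":0,"y":0,"z":0,"ax":0,"ay":0,"az":-7.1},
], newtons=20)

```text
t: 0.18
ee_pos: [237.9, -577.6, 214.1]
ee_rot: [-0.0, 0.967, 0.253, -0.0]
force: [-0.0, 0.3, 0.2]
grip_width: 0.945
```

Emit:
move_arm([
  {"claw":-1,"x":0,"y":0,"z":0,"ax":0,"ay":0,"az":-7.1},
  {"claw":-1,"x":0,"y":0,"z":0,"ax":0,"ay":0,"az":-7.1},
  {"claw":-1,"x":0,"y":0,"z":0,"ax":0,"ay":0,"az":-7.1},
  {"claw":-1,"x":0,"y":0,"z":0,"ax":0,"ay":0,"az":-7.1},
  {"claw":-1,"x":0,"y":0,"z":0,"ax":0,"ay":0,"az":-7.1},
  {"claw":-1,"x":0,"y":0,"z":0,"ax":0,"ay":0,"az":-7.1},
  {"claw":-1,"x":0,"y":0,"z":0,"ax":0,"ay":0,"az":-7.1},
  {"claw":-1,"x":0,"y":0,"z":0,"ax":0,"ay":0,"az":-7.1},
  {"claw":-1,"x":0,"y":0,"z":0,"ax":0,"ay":0,"az":-7.1},
], newtons=20)

```text
t: 0.93
ee_pos: [238.0, -577.6, 214.2]
ee_rot: [-0.0, 0.684, 0.73, 0.0]
force: [-0.4, 0.0, -0.6]
grip_width: 0.296
```

```bash
python3 -c "
from h import *
st()"
```

```text
t 0.93 rack tcp [-496.2  348.7  214.2] F rack [ 0.1  0.4 -0.6] w 0.296
turn needed (tool rotvec deg) [-0.01 -0.04  0.32]
```

Emit:
move_arm([
  {"claw":-1,"x":0.024,"y":0.029,"z":0.004,"ax":0,"ay":0,"az":0.3},
  {"claw":-1,"x":0.024,"y":0.029,"z":0.004,"ax":0,"ay":0,"az":0},
  {"claw":-1,"x":0.024,"y":0.029,"z":0.004,"ax":0,"ay":0,"az":0},
  {"claw":-1,"x":0.024,"y":0.029,"z":0.004,"ax":0,"ay":0,"az":0},
  {"claw":-1,"x":0.024,"y":0.029,"z":0.004,"ax":0,"ay":0,"az":0},
  {"claw":-1,"x":0.024,"y":0.029,"z":0.004,"ax":0,"ay":0,"az":0},
  {"claw":-1,"x":0.024,"y":0.029,"z":0.004,"ax":0,"ay":0,"az":0},
  {"claw":-1,"x":0.024,"y":0.029,"z":0.004,"ax":0,"ay":0,"az":0},
  {"claw":-1,"x":0.024,"y":0.029,"z":0.004,"ax":0,"ay":0,"az":0},
  {"claw":-1,"x":0.024,"y":0.029,"z":0.004,"ax":0,"ay":0,"az":0},
  {"claw":-1,"x":0.024,"y":0.029,"z":0.004,"ax":0,"ay":0,"az":0},
  {"claw":-1,"x":0.024,"y":0.029,"z":0.004,"ax":0,"ay":0,"az":0},
], newtons=20)

```text
t: 1.93
ee_pos: [570.9, -269.8, 166.1]
ee_rot: [-0.0, 0.688, 0.726, -0.0]
force: [0.6, -0.3, -0.1]
grip_width: 0.001
```

Emit:
move_arm([
  {"claw":-1,"x":0,"y":0,"z":0,"ax":0,"ay":0,"az":0},
  {"claw":-1,"x":0,"y":0,"z":0,"ax":0,"ay":0,"az":0},
  {"claw":-1,"x":0,"y":0,"z":0,"ax":0,"ay":0,"az":0},
], newtons=20)

```text
t: 2.18
ee_pos: [569.4, -271.3, 166.1]
ee_rot: [-0.0, 0.687, 0.726, -0.0]
force: [-0.9, -0.5, 0.9]
grip_width: 0.007
```

```bash
python3 -c "
from h import *
import cv2
st()
for n in ('wrist','top'):cv2.imwrite(f'pics/{n}1.png',snapshot(n)[:,:,::-1])
"
```

```text
t 2.18 rack tcp [-210.2   -0.4  166.1] F rack [-0.5  1.   0.9] w 0.007
turn needed (tool rotvec deg) [-0.07 -0.01 -0.28]
```

View pics/wrist1.png

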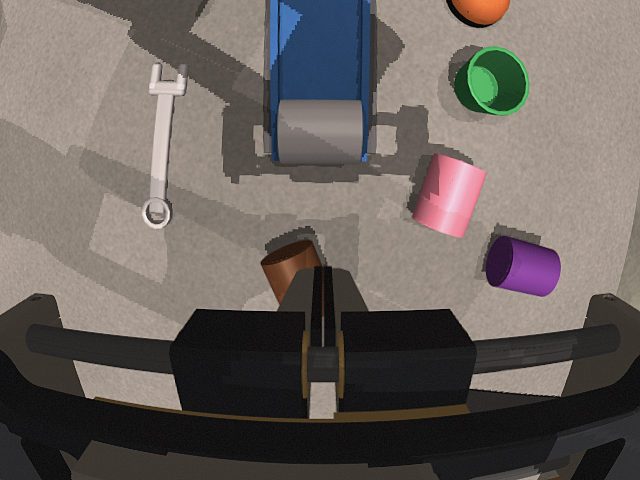

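View pics/top1.png

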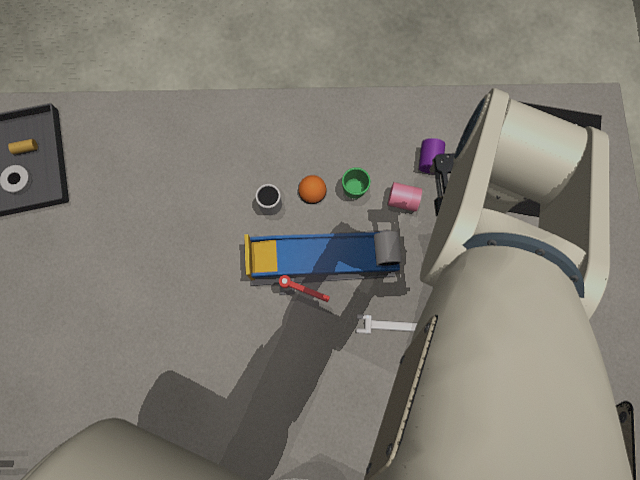

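Emit:
move_arm([
  {"claw":-1,"x":0.028,"y":0,"z":0,"ax":0,"ay":0,"az":-0.3},
  {"claw":-1,"x":0,"y":0,"z":0.025,"ax":0,"ay":0,"az":0},
  {"claw":-1,"x":0,"y":0,"z":0.025,"ax":0,"ay":0,"az":0},
  {"claw":-1,"x":0,"y":0,"z":0.025,"ax":0,"ay":0,"az":0},
  {"claw":-1,"x":0,"y":0,"z":0.025,"ax":0,"ay":0,"az":0},
  {"claw":-1,"x":0,"y":0,"z":0.025,"ax":0,"ay":0,"az":0},
  {"claw":-1,"x":0,"y":0,"z":0,"ax":0,"ay":0,"az":0},
  {"claw":-1,"x":0,"y":0,"z":0,"ax":0,"ay":0,"az":0},
], newtons=20)

```text
t: 2.95
ee_pos: [566.9, -244.0, 41.0]
ee_rot: [-0.001, 0.686, 0.727, -0.0]
force: [0.2, 1.0, 0.6]
grip_width: 0.004
```

```bash
python3 -c "
from h import *
import cv2
st()
for n in ('wrist','scene'):cv2.imwrite(f'pics/{n}2.png',snapshot(n)[:,:,::-1])
im=cv2.imread('pics/scene2.png');cv2.imwrite('pics/scene2c.png',cv2.resize(im[160:310,130:410],None,fx=2.8,fy=2.8,interpolation=2))
"
```

```text
t 2.95 rack tcp [-182.8    0.4   41. ] F rack [ 1.  -0.3  0.6] w 0.004
turn needed (tool rotvec deg) [-0.14 -0.06 -0.12]
```

View pics/wrist2.png

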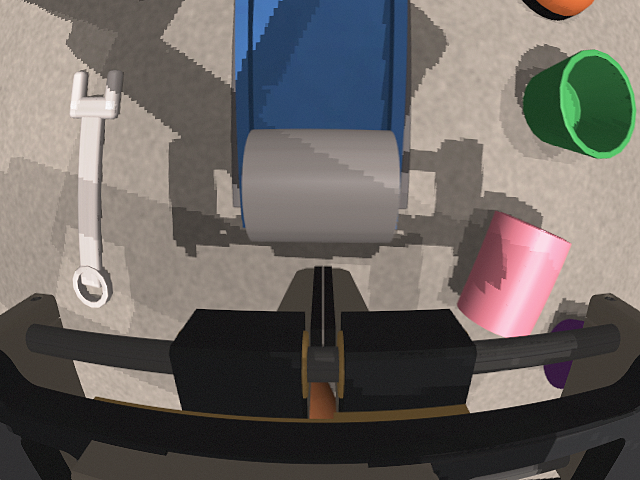

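View pics/scene2c.png

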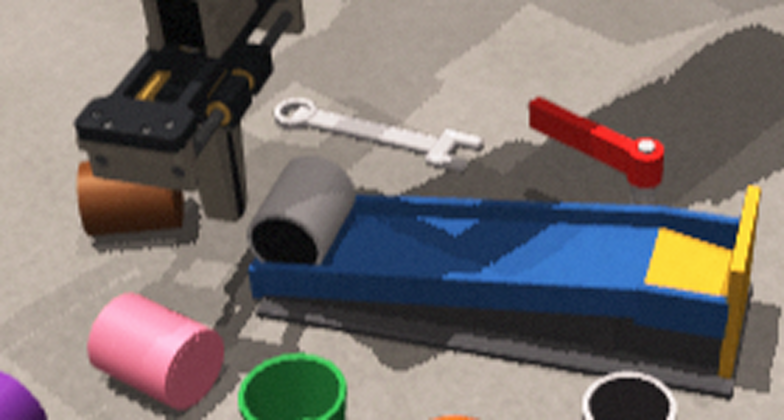

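Emit:
move_arm([
  {"claw":-1,"x":0.003,"y":0,"z":0.0005,"ax":0,"ay":0,"az":0},
  {"claw":-1,"x":0.003,"y":0,"z":0.0005,"ax":0,"ay":0,"az":0},
  {"claw":-1,"x":0.003,"y":0,"z":0,"ax":0,"ay":0,"az":0},
  {"claw":-1,"x":0.003,"y":0,"z":0,"ax":0,"ay":0,"az":0},
  {"claw":-1,"x":0.003,"y":0,"z":0,"ax":0,"ay":0,"az":0},
  {"claw":-1,"x":0.003,"y":0,"z":0,"ax":0,"ay":0,"az":0},
  {"claw":-1,"x":0.004,"y":0,"z":-0.0005,"ax":0,"ay":0,"az":0},
  {"claw":-1,"x":0.005,"y":0,"z":-0.0007,"ax":0,"ay":0,"az":0},
  {"claw":-1,"x":0.005,"y":0,"z":-0.0007,"ax":0,"ay":0,"az":0},
  {"claw":-1,"x":0.005,"y":0,"z":-0.0007,"ax":0,"ay":0,"az":0},
  {"claw":-1,"x":0.004,"y":0,"z":-0.0006,"ax":0,"ay":0,"az":0},
  {"claw":-1,"x":0.003,"y":0,"z":-0.0004,"ax":0,"ay":0,"az":0},
], newtons=20)

```text
t: 4.05
ee_pos: [565.7, -198.9, 44.3]
ee_rot: [-0.0, 0.686, 0.728, -0.0]
force: [0.4, -1.5, 0.7]
grip_width: 0.007
```

```bash
python3 -c "
from h import *
import cv2
st()
for n in ('wrist',):cv2.imwrite(f'pics/{n}3.png',snapshot(n)[:,:,::-1])
"
```

```text
t 4.05 rack tcp [-137.7   -1.1   44.3] F rack [-1.5 -0.3  0.7] w 0.007
turn needed (tool rotvec deg) [-0.01 -0.   -0.02]
```

View pics/wrist3.png

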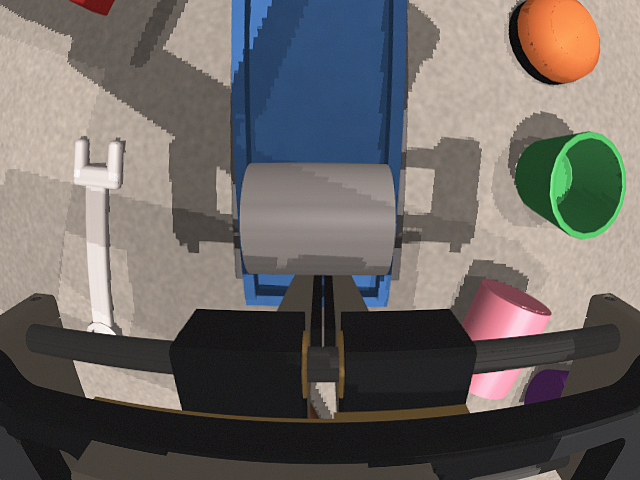

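Emit:
move_arm([
  {"claw":-1,"x":0.004,"y":0,"z":-0.0005,"ax":0,"ay":0,"az":0},
  {"claw":-1,"x":0.006,"y":0,"z":-0.0008,"ax":0,"ay":0,"az":0},
  {"claw":-1,"x":0.006,"y":0,"z":-0.0008,"ax":0,"ay":0,"az":0},
  {"claw":-1,"x":0.006,"y":0,"z":-0.0008,"ax":0,"ay":0,"az":0},
  {"claw":-1,"x":0.006,"y":0,"z":-0.0008,"ax":0,"ay":0,"az":0},
  {"claw":-1,"x":0.006,"y":0,"z":-0.0008,"ax":0,"ay":0,"az":0},
  {"claw":-1,"x":0.006,"y":0,"z":-0.0008,"ax":0,"ay":0,"az":0},
  {"claw":-1,"x":0.006,"y":0,"z":-0.0008,"ax":0,"ay":0,"az":0},
  {"claw":-1,"x":0.006,"y":0,"z":-0.0008,"ax":0,"ay":0,"az":0},
  {"claw":-1,"x":0.006,"y":0,"z":-0.0008,"ax":0,"ay":0,"az":0},
  {"claw":-1,"x":0.006,"y":0,"z":-0.0008,"ax":0,"ay":0,"az":0},
  {"claw":-1,"x":0.006,"y":0,"z":-0.0008,"ax":0,"ay":0,"az":0},
], newtons=20)

```text
t: 5.1
ee_pos: [561.6, -129.0, 53.6]
ee_rot: [-0.0, 0.686, 0.728, -0.0]
force: [-0.5, -0.7, -0.1]
grip_width: 0.006
```

Emit:
move_arm([
  {"claw":-1,"x":0.006,"y":0,"z":-0.0008,"ax":0,"ay":0,"az":0},
  {"claw":-1,"x":0.006,"y":0,"z":-0.0008,"ax":0,"ay":0,"az":0},
  {"claw":-1,"x":0.006,"y":0,"z":-0.0008,"ax":0,"ay":0,"az":0},
  {"claw":-1,"x":0.006,"y":0,"z":-0.0008,"ax":0,"ay":0,"az":0},
  {"claw":-1,"x":0.006,"y":0,"z":-0.0008,"ax":0,"ay":0,"az":0},
  {"claw":-1,"x":0.006,"y":0,"z":-0.0008,"ax":0,"ay":0,"az":0},
  {"claw":-1,"x":0.006,"y":0,"z":-0.0008,"ax":0,"ay":0,"az":0},
  {"claw":-1,"x":0.006,"y":0,"z":-0.0008,"ax":0,"ay":0,"az":0},
  {"claw":-1,"x":0.005,"y":0,"z":-0.0008,"ax":0,"ay":0,"az":0},
  {"claw":-1,"x":0.004,"y":0,"z":-0.0006,"ax":0,"ay":0,"az":0},
  {"claw":-1,"x":0.003,"y":0,"z":-0.0005,"ax":0,"ay":0,"az":0},
], newtons=20)

```text
t: 6.02
ee_pos: [558.1, -69.2, 61.9]
ee_rot: [-0.0, 0.686, 0.728, 0.0]
force: [0.0, -1.1, 0.1]
grip_width: 0.004
```

```bash
python3 -c "
from h import *
import cv2
st()
for n in ('wrist','scene'):cv2.imwrite(f'pics/{n}4.png',snapshot(n)[:,:,::-1])
im=cv2.imread('pics/scene4.png');cv2.imwrite('pics/scene4c.png',cv2.resize(im[160:310,130:410],None,fx=2.8,fy=2.8,interpolation=2))
"
```

```text
t 6.02 rack tcp [-7.8 -1.2 61.9] F rack [-1.1  0.1  0.1] w 0.004
turn needed (tool rotvec deg) [ 0.   -0.   -0.02]
```

View pics/wrist4.png

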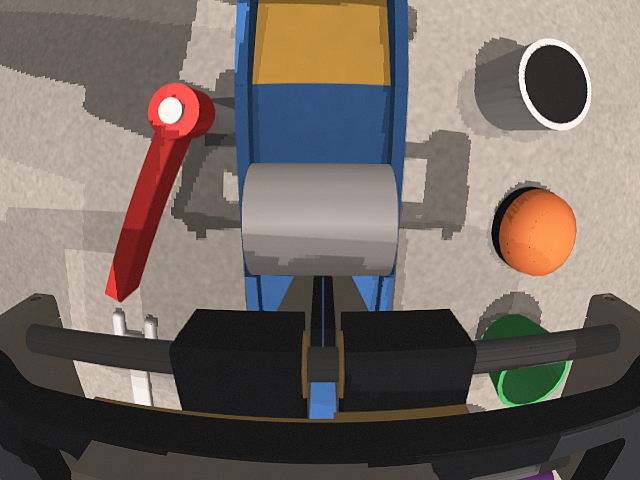

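View pics/scene4c.png

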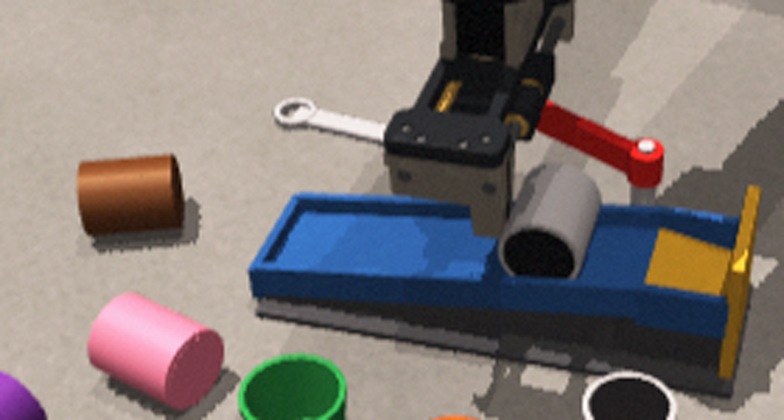

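Emit:
move_arm([
  {"claw":-1,"x":0.004,"y":0,"z":-0.0005,"ax":0,"ay":0,"az":0},
  {"claw":-1,"x":0.006,"y":0,"z":-0.0008,"ax":0,"ay":0,"az":0},
  {"claw":-1,"x":0.006,"y":0,"z":-0.0008,"ax":0,"ay":0,"az":0},
  {"claw":-1,"x":0.006,"y":0,"z":-0.0008,"ax":0,"ay":0,"az":0},
  {"claw":-1,"x":0.006,"y":0,"z":-0.0008,"ax":0,"ay":0,"az":0},
  {"claw":-1,"x":0.006,"y":0,"z":-0.0008,"ax":0,"ay":0,"az":0},
  {"claw":-1,"x":0.005,"y":0,"z":-0.0007,"ax":0,"ay":0,"az":0},
  {"claw":-1,"x":0.005,"y":0,"z":-0.0007,"ax":0,"ay":0,"az":0},
  {"claw":-1,"x":0.004,"y":0,"z":-0.0005,"ax":0,"ay":0,"az":0},
  {"claw":-1,"x":0.003,"y":0,"z":-0.0004,"ax":0,"ay":0,"az":0},
  {"claw":-1,"x":0.002,"y":0,"z":0,"ax":0,"ay":0,"az":0},
], newtons=20)

```text
t: 7.03
ee_pos: [555.0, -16.4, 68.7]
ee_rot: [0.0, 0.686, 0.728, 0.0]
force: [0.0, -0.9, 0.8]
grip_width: 0.006
```

```bash
python3 -c "
from h import *
st()"
```

```text
t 7.03 rack tcp [45.1 -1.3 68.7] F rack [-0.9  0.   0.8] w 0.006
turn needed (tool rotvec deg) [ 0.    0.   -0.02]
```

Emit:
move_arm([
  {"claw":-1,"x":0.002,"y":0,"z":0,"ax":0,"ay":0,"az":0},
  {"claw":-1,"x":0.002,"y":0,"z":0,"ax":0,"ay":0,"az":0},
  {"claw":-1,"x":0.002,"y":0,"z":0,"ax":0,"ay":0,"az":0},
  {"claw":-1,"x":0.002,"y":0,"z":0,"ax":0,"ay":0,"az":0},
  {"claw":-1,"x":0.002,"y":0,"z":0,"ax":0,"ay":0,"az":0},
  {"claw":-1,"x":0.002,"y":0,"z":0,"ax":0,"ay":0,"az":0},
  {"claw":-1,"x":0.002,"y":0,"z":0,"ax":0,"ay":0,"az":0},
  {"claw":-1,"x":0.002,"y":0,"z":0,"ax":0,"ay":0,"az":0},
  {"claw":-1,"x":0.002,"y":0,"z":0,"ax":0,"ay":0,"az":0},
  {"claw":-1,"x":0.001,"y":0,"z":0,"ax":0,"ay":0,"az":0},
  {"claw":-1,"x":0,"y":0,"z":0,"ax":0,"ay":0,"az":0},
  {"claw":-1,"x":0,"y":0,"z":0,"ax":0,"ay":0,"az":0},
], newtons=20)

```text
t: 8.03
ee_pos: [553.8, 2.2, 68.6]
ee_rot: [-0.0, 0.686, 0.728, -0.0]
force: [0.2, -0.7, -0.2]
grip_width: 0.008
```

```bash
python3 -c "
from h import *
import cv2
st()
for n in ('wrist','scene'):cv2.imwrite(f'pics/{n}5.png',snapshot(n)[:,:,::-1])
im=cv2.imread('pics/scene5.png');cv2.imwrite('pics/scene5c.png',cv2.resize(im[160:310,130:410],None,fx=2.8,fy=2.8,interpolation=2))
"
```

```text
t 8.03 rack tcp [63.7 -1.3 68.6] F rack [-0.7 -0.1 -0.2] w 0.008
turn needed (tool rotvec deg) [-0.    0.   -0.03]
```

View pics/wrist5.png

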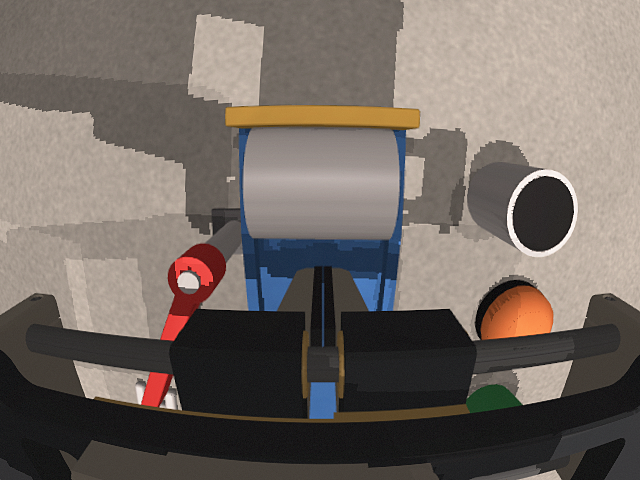

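View pics/scene5c.png

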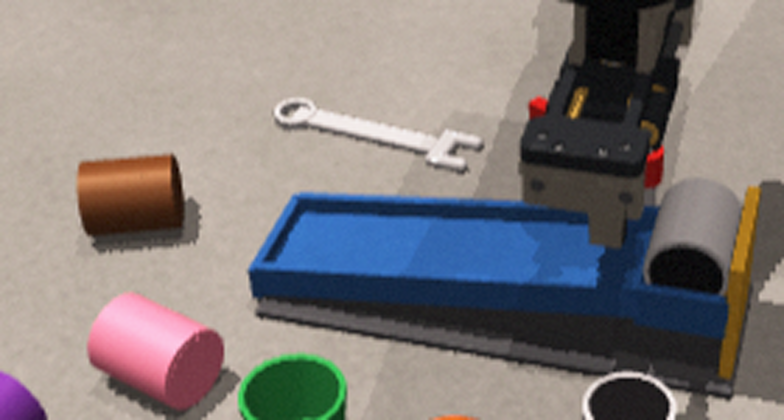

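Emit:
move_arm([
  {"claw":-1,"x":-0.006,"y":0,"z":0,"ax":0,"ay":0,"az":0},
  {"claw":-1,"x":-0.006,"y":0,"z":-0.01,"ax":0,"ay":0,"az":0},
  {"claw":-1,"x":0,"y":0,"z":-0.025,"ax":0,"ay":0,"az":0},
  {"claw":-1,"x":0,"y":0,"z":-0.02,"ax":0,"ay":0,"az":0},
  {"claw":-1,"x":-0.01,"y":-0.032,"z":0,"ax":0,"ay":0,"az":0},
  {"claw":-1,"x":-0.01,"y":-0.032,"z":0,"ax":0,"ay":0,"az":0},
  {"claw":-1,"x":-0.01,"y":-0.032,"z":0,"ax":0,"ay":0,"az":0},
  {"claw":-1,"x":-0.01,"y":-0.03,"z":0,"ax":0,"ay":0,"az":0},
  {"claw":-1,"x":0,"y":0,"z":0,"ax":0,"ay":0,"az":0},
  {"claw":-1,"x":0,"y":0,"z":0,"ax":0,"ay":0,"az":0},
], newtons=20)

```text
t: 8.97
ee_pos: [430.5, -58.1, 124.4]
ee_rot: [0.0, 0.687, 0.727, 0.0]
force: [0.3, 0.6, -0.1]
grip_width: 0.007
```

```bash
python3 -c "
from h import *
import cv2
st()
for n in ('wrist','scene'):cv2.imwrite(f'pics/{n}6.png',snapshot(n)[:,:,::-1])
im=cv2.imread('pics/scene6.png');cv2.imwrite('pics/scene6c.png',cv2.resize(im[160:310,130:410],None,fx=2.8,fy=2.8,interpolation=2))
"
```

```text
t 8.97 rack tcp [ 10.9 125.5 124.4] F rack [ 0.6 -0.4 -0.1] w 0.007
turn needed (tool rotvec deg) [ 0.05  0.01 -0.14]
```

View pics/wrist6.png

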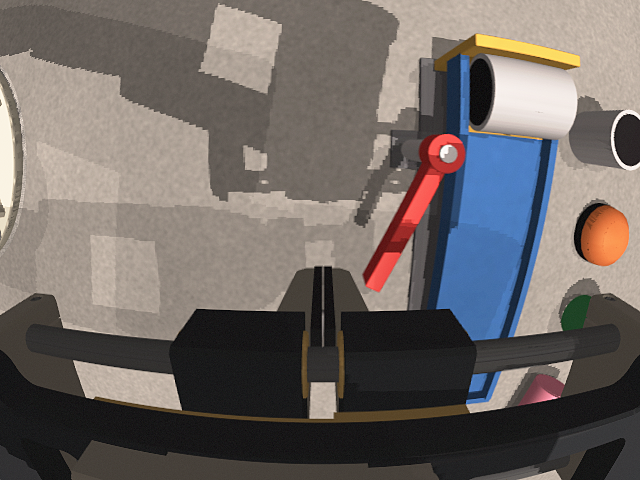

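View pics/scene6c.png

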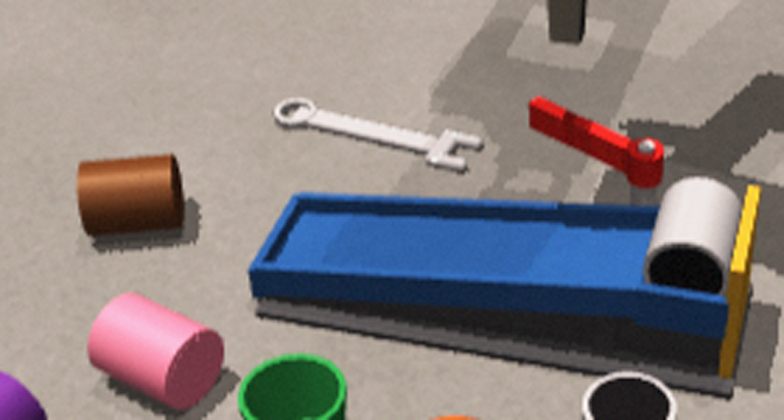

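Emit:
move_arm([
  {"claw":-1,"x":0,"y":0,"z":0.024,"ax":0,"ay":0,"az":0},
  {"claw":-1,"x":0,"y":0,"z":0.024,"ax":0,"ay":0,"az":0},
  {"claw":-1,"x":0,"y":0.005,"z":0,"ax":0,"ay":0,"az":0},
  {"claw":-1,"x":0,"y":0.005,"z":0,"ax":0,"ay":0,"az":0},
  {"claw":-1,"x":0,"y":0.005,"z":0,"ax":0,"ay":0,"az":0},
  {"claw":-1,"x":0,"y":0.005,"z":0,"ax":0,"ay":0,"az":0},
  {"claw":-1,"x":0,"y":0.005,"z":0,"ax":0,"ay":0,"az":0},
  {"claw":-1,"x":0,"y":0.005,"z":0,"ax":0,"ay":0,"az":0},
  {"claw":-1,"x":0,"y":0.005,"z":0,"ax":0,"ay":0,"az":0},
  {"claw":-1,"x":0,"y":0,"z":0,"ax":0,"ay":0,"az":0},
], newtons=20)

```text
t: 9.9
ee_pos: [467.7, -55.2, 76.1]
ee_rot: [0.001, 0.686, 0.728, 0.001]
force: [-0.4, 0.0, -0.0]
grip_width: 0.004
```

```bash
python3 -c "
from h import *
import cv2
st()
for n in ('wrist',):cv2.imwrite(f'pics/{n}7.png',snapshot(n)[:,:,::-1])
"
```

```text
t 9.9 rack tcp [11.6 88.2 76.1] F rack [ 0.   0.4 -0. ] w 0.004
turn needed (tool rotvec deg) [ 0.1   0.01 -0.03]
```

View pics/wrist7.png

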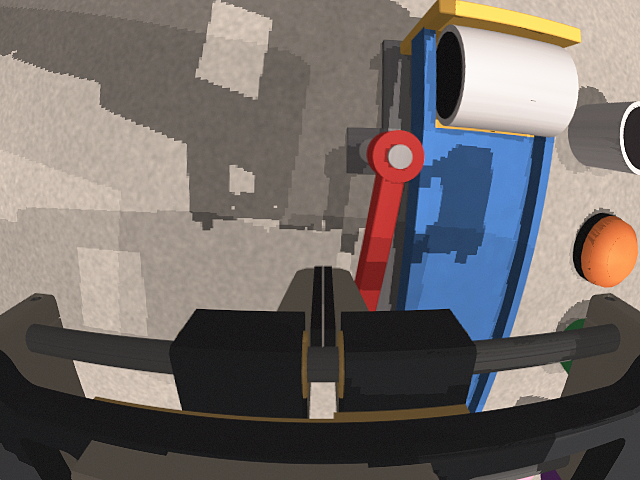

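Emit:
move_arm([
  {"claw":-1,"x":0,"y":0.005,"z":0,"ax":0,"ay":0,"az":0},
  {"claw":-1,"x":0,"y":0.005,"z":0,"ax":0,"ay":0,"az":0},
  {"claw":-1,"x":0,"y":0.005,"z":0,"ax":0,"ay":0,"az":0},
  {"claw":-1,"x":0,"y":0.005,"z":0,"ax":0,"ay":0,"az":0},
  {"claw":-1,"x":0,"y":0.005,"z":0,"ax":0,"ay":0,"az":0},
  {"claw":-1,"x":0,"y":0.005,"z":0,"ax":0,"ay":0,"az":0},
  {"claw":-1,"x":0.002,"y":0.005,"z":0,"ax":0,"ay":0,"az":0},
  {"claw":-1,"x":0.003,"y":0.005,"z":0,"ax":0,"ay":0,"az":0},
  {"claw":-1,"x":0.003,"y":0.005,"z":0,"ax":0,"ay":0,"az":0},
  {"claw":-1,"x":0.003,"y":0.005,"z":0,"ax":0,"ay":0,"az":0},
  {"claw":-1,"x":0,"y":0,"z":0,"ax":0,"ay":0,"az":0},
], newtons=20)

```text
t: 10.87
ee_pos: [516.6, -40.5, 75.7]
ee_rot: [0.0, 0.686, 0.728, 0.0]
force: [0.6, 0.1, 0.2]
grip_width: 0.005
```

```bash
python3 -c "
from h import *
import cv2
st()
for n in ('wrist',):cv2.imwrite(f'pics/{n}8.png',snapshot(n)[:,:,::-1])
"
```

```text
t 10.87 rack tcp [23.3 38.5 75.7] F rack [ 0.1 -0.6  0.2] w 0.005
turn needed (tool rotvec deg) [ 0.06 -0.01 -0.01]
```

View pics/wrist8.png

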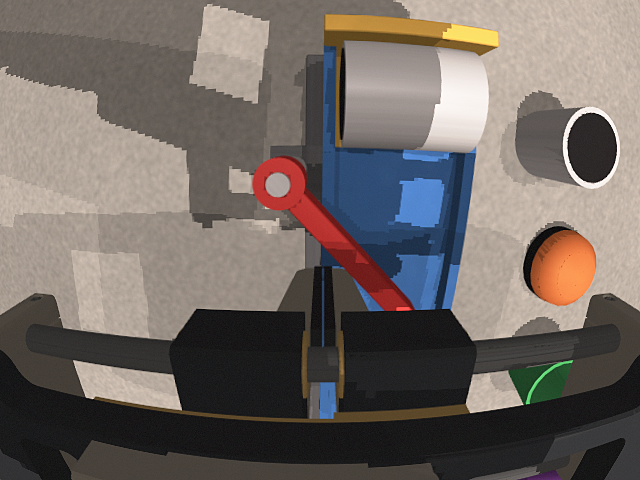

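Emit:
move_arm([
  {"claw":-1,"x":0.003,"y":0.004,"z":0,"ax":0,"ay":0,"az":0},
  {"claw":-1,"x":0.003,"y":0.004,"z":0,"ax":0,"ay":0,"az":0},
  {"claw":-1,"x":0.003,"y":0.004,"z":0,"ax":0,"ay":0,"az":0},
  {"claw":-1,"x":0.003,"y":0.004,"z":0,"ax":0,"ay":0,"az":0},
  {"claw":-1,"x":0.004,"y":0.003,"z":0,"ax":0,"ay":0,"az":0},
  {"claw":-1,"x":0.004,"y":0.003,"z":0,"ax":0,"ay":0,"az":0},
  {"claw":-1,"x":0.004,"y":0.003,"z":0,"ax":0,"ay":0,"az":0},
  {"claw":-1,"x":0.004,"y":0.003,"z":0,"ax":0,"ay":0,"az":0},
  {"claw":-1,"x":0.003,"y":0.001,"z":0,"ax":0,"ay":0,"az":0},
  {"claw":-1,"x":0,"y":0,"z":0,"ax":0,"ay":0,"az":0},
], newtons=20)

```text
t: 11.75
ee_pos: [542.9, -7.9, 75.6]
ee_rot: [0.0, 0.686, 0.728, 0.0]
force: [-0.3, -0.1, 1.0]
grip_width: 0.005
```

```bash
python3 -c "
from h import *
import cv2
st()
for n in ('wrist',):cv2.imwrite(f'pics/{n}9.png',snapshot(n)[:,:,::-1])
"
```

```text
t 11.75 rack tcp [54.4 10.3 75.6] F rack [-0.1  0.3  1. ] w 0.005
turn needed (tool rotvec deg) [ 0.03 -0.01 -0.  ]
```

View pics/wrist9.png

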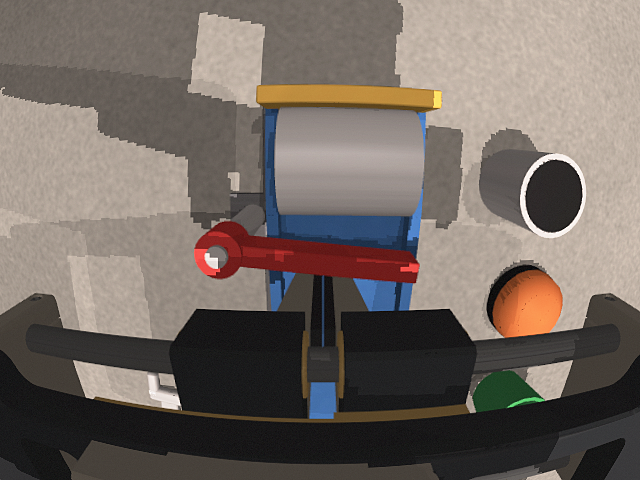

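Nearly across; the remainder goes in small steps up to the hard end.

Emit:
move_arm([
  {"claw":-1,"x":0.002,"y":0,"z":0,"ax":0,"ay":0,"az":0},
  {"claw":-1,"x":0.002,"y":0,"z":0,"ax":0,"ay":0,"az":0},
  {"claw":-1,"x":0.001,"y":0,"z":0,"ax":0,"ay":0,"az":0},
  {"claw":-1,"x":0,"y":0,"z":0,"ax":0,"ay":0,"az":0},
], newtons=20)

```text
t: 12.13
ee_pos: [542.2, -3.4, 75.7]
ee_rot: [0.0, 0.686, 0.728, 0.0]
force: [-0.6, -0.5, 0.2]
grip_width: -0.001
```

Emit:
move_arm([
  {"claw":-1,"x":0.001,"y":0,"z":0,"ax":0,"ay":0,"az":0},
  {"claw":-1,"x":0,"y":0,"z":0,"ax":0,"ay":0,"az":0},
], newtons=20)

```text
t: 12.3
ee_pos: [542.2, -2.6, 75.7]
ee_rot: [0.0, 0.686, 0.728, 0.0]
force: [0.8, -1.2, -0.1]
grip_width: 0.005
```

```bash
python3 -c "
from h import *
import cv2
st()
for n in ('wrist',):cv2.imwrite(f'pics/{n}10.png',snapshot(n)[:,:,::-1])
"
```

```text
t 12.3 rack tcp [59.7 10.7 75.7] F rack [-1.2 -0.7 -0.1] w 0.005
turn needed (tool rotvec deg) [ 0.01  0.01 -0.04]
```

View pics/wrist10.png

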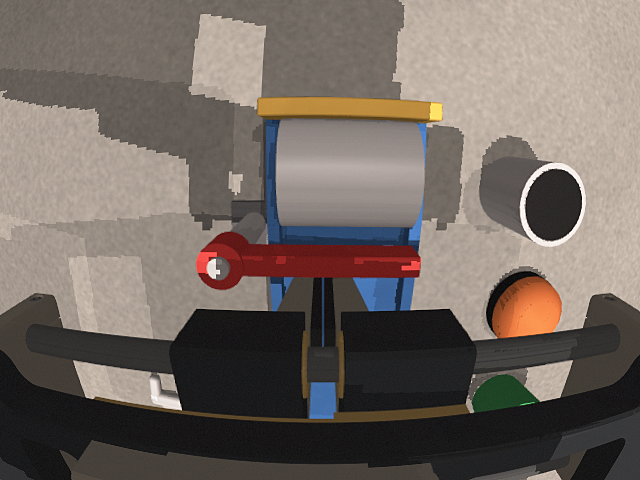

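Emit:
move_arm([
  {"claw":-1,"x":0.001,"y":0,"z":0,"ax":0,"ay":0,"az":0},
  {"claw":-1,"x":0.001,"y":0,"z":0,"ax":0,"ay":0,"az":0},
  {"claw":-1,"x":0,"y":0,"z":0,"ax":0,"ay":0,"az":0},
], newtons=20)

```text
t: 12.6
ee_pos: [542.2, -2.2, 75.7]
ee_rot: [0.001, 0.685, 0.728, -0.001]
force: [1.0, -10.8, 0.4]
grip_width: 0.005
```

Emit:
move_arm([
  {"claw":-1,"x":0.001,"y":0,"z":0,"ax":0,"ay":0,"az":0},
  {"claw":-1,"x":0,"y":0,"z":0,"ax":0,"ay":0,"az":0},
], newtons=20)

```text
t: 12.77
ee_pos: [542.2, -2.0, 75.7]
ee_rot: [0.002, 0.685, 0.728, -0.001]
force: [2.1, -16.8, 0.1]
grip_width: 0.006
```

Emit:
move_arm([
  {"claw":-1,"x":-0.004,"y":0,"z":0,"ax":0,"ay":0,"az":0},
  {"claw":-1,"x":-0.01,"y":0,"z":0,"ax":0,"ay":0,"az":0},
  {"claw":-1,"x":-0.015,"y":0,"z":0,"ax":0,"ay":0,"az":0},
  {"claw":-1,"x":-0.01,"y":0,"z":-0.02,"ax":0,"ay":0,"az":0},
  {"claw":-1,"x":0,"y":0,"z":-0.035,"ax":0,"ay":0,"az":0},
  {"claw":-1,"x":0,"y":0,"z":-0.035,"ax":0,"ay":0,"az":0},
  {"claw":-1,"x":-0.035,"y":0,"z":-0.01,"ax":0,"ay":0,"az":0},
  {"claw":-1,"x":-0.035,"y":0,"z":0,"ax":0,"ay":0,"az":0},
  {"claw":-1,"x":-0.035,"y":0,"z":0,"ax":0,"ay":0,"az":0},
  {"claw":-1,"x":-0.035,"y":0,"z":0,"ax":0,"ay":0,"az":0},
  {"claw":-1,"x":0,"y":0,"z":0,"ax":0,"ay":0,"az":0},
  {"claw":-1,"x":0,"y":0,"z":0,"ax":0,"ay":0,"az":0},
], newtons=20)

```text
t: 13.77
ee_pos: [552.1, -179.8, 175.3]
ee_rot: [-0.0, 0.687, 0.727, 0.0]
force: [0.4, 0.7, -0.0]
grip_width: 0.005
```

```bash
python3 - <<'E'
from h import *
import cv2
st()
for n in ('top','scene'):cv2.imwrite(f'pics/{n}11.png',snapshot(n)[:,:,::-1])
im=cv2.imread('pics/scene11.png');cv2.imwrite('pics/scene11c.png',cv2.resize(im[160:360,130:410],None,fx=2.8,fy=2.8,interpolation=2))
im=cv2.imread('pics/top11.png');cv2.imwrite('pics/top11c.png',cv2.resize(im[170:312,235:410],None,fx=4,fy=4,interpolation=2))
E
```

```text
t 13.77 rack tcp [-117.8   11.4  175.3] F rack [ 0.7 -0.4 -0. ] w 0.005
turn needed (tool rotvec deg) [-0.02 -0.04 -0.21]
```

View pics/scene11c.png

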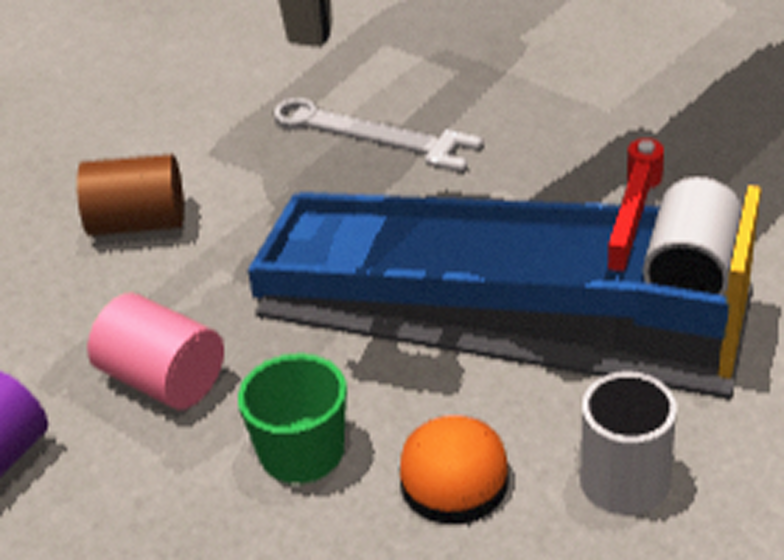

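View pics/top11c.png

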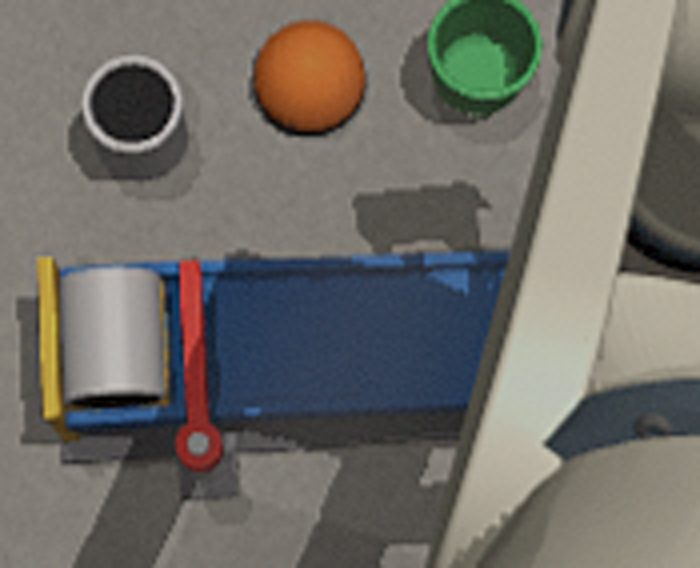

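```bash
python3 -c "
from workcell import *
print(close_job())"
```

```text
the job is handed in; nothing more can be done
None
```

I pushed the sleeve up the gutter and over the hump with shut fingers. It rolled into the yellow hollow and stayed against the end stop after the fingers moved away. I then swung the red keeper arm across behind it until it met its hard end, where the force rose to about 17 N. After that I backed the tool off to about 175 mm height and handed the job in at about 14 s of the 58 s allowed.

My last scene and top pictures showed:
- **Sleeve:** lying square against the end stop.
- **Keeper:** parallel to the stop across the gutter.
- **Bystanders:** all four where they started, and the look-alikes in view also unmoved. The arm hid the low end of the gutter from the top camera.

I judged these final positions by eye from the pictures and did not measure them. No check failed or disagreed, apart from about 2 to 3 pixels of misfit at the low-lip corners when I worked out the rack's pose. The first move call was refused as invalid input and moved nothing. Calls that filled in every field and gave a grip force were accepted.

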